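# Shut the compartment box and push it back into its rack

### The job

The upper box of fasteners in the slide rack has been left pulled out with its lid up. Using only your fingertips, gripping nothing, push the lid gently down until it lies shut on the box, and then push the box gently back into the rack until it is fully home, its front flush with the front of the rack. Slam neither of them, and leave everything else on the bench where it stands.

Things in the scene. Friction and masses are not known exactly. Their poses are not given: they have to be found in the camera images.
- rack: Dark grey steel rack, 345 mm wide, 300 mm deep, top at 142 mm, fixed to the bench, with two bays, one above the other. Origin on the bench under the middle of its open front; x points into the rack, y across it, z up. A tub and a carton are fixed on its top at the back (to 187 mm). The lower bay holds a closed box that does not move; its pull stands out 28 mm, 36 mm above the bench.
- box (a joint): How far the upper box has been pushed in from its outer stop, in m along the rack's x: 0 is pulled out as far as it goes, 0.212 is fully home against the inner stop. It starts nearly all the way out. It slides with a friction of about 3 N plus a little damping (about 8 N s/m) and stays where it is left.
- box_front (a point): Middle of the front face of the upper box, a light grey open-topped steel box 190 mm deep (x), 310 mm wide (y), 50 mm high, divided into eight compartments of fasteners. The front face stands square to the rack's x axis, from 25 mm below to 25 mm above this point (80 to 130 mm above the bench). Axes as the rack's. Fully home the face lies in the plane of the rack's front.
- box_pull (a point): Middle of the bar of the pull handle on the front of the upper box: an 8 mm round bar, 78 mm long along y, 24 mm out from the face, 18 mm above the underside of the box. On either side of it the front face is bare.
- lid (a joint): Angle of the lid of the upper box, rad: 0 is shut, flat on the rim; it grows as the lid's front edge rises; stop at 1.6. The hinge line runs along the rack's y at the top of the box's back edge, 130 mm above the bench. Stiff friction hinge, about 0.6 N m: the lid stays where it is left. Lid: light grey steel sheet 4 mm thick, 310 mm wide, reaching 194 mm from the hinge.
- lid_edge (a point): Middle of the lid's free front edge, at mid thickness. The axes turn with the lid: x runs from this edge towards the hinge, y along the hinge, z out of the upper (outer) face, 2 mm above this point. The hinge line passes 194 mm from here along x and 2 mm below along z. A lip along the edge reaches 8 mm below the sheet's underside and, when shut, hangs 4 mm in front of the box's front face.
- jar: Amber jar with a red cap, 60 mm across, 75 mm high, on the bench close to the right (-y) side of the pulled-out box. Origin under its centre. Leave alone.
- magtray: Round steel parts tray, 92 mm across, 18 mm high, with bolts heaped to about 35 mm, on the bench close to the left (+y) side of the pulled-out box. Origin under its centre. Leave alone.
- mug: Blue mug, 80 mm across, 90 mm high, on the bench at the right. Origin under its centre. Leave alone.
- spray: Green spray can, 64 mm across, 190 mm high, on the bench at the right. Origin under its centre. Leave alone.
- driver: Screwdriver, about 200 mm long, lying on the bench at the left. Leave alone.

How it is judged:
On the way, in this order (a step that is already met when the one before it is completed fails the run):
1. the lid is shut while the box is still pulled out (value of joint lid below 0.02 rad and value of joint box below 0.062 m), for 0.2 s.
2. the box is home in the rack, lid shut (value of joint box above 0.209 m and value of joint lid below 0.02 rad), for 0.2 s.
At the end, for the whole second after the job is handed in: The lid lies shut (within 0.02 rad, about 4 mm at its front edge), the box is home (front within 3 mm of the rack's front), both at rest (all of step 2 and velocity of joint box below 0.01 m/s and velocity of joint lid below 0.05 rad/s); the robot touches nothing.
It fails at once if the lid is slammed (faster than 2.5 rad/s) or the box is (faster than 0.4 m/s) ((velocity of joint lid below -2.5 rad/s or velocity of joint lid above 2.5 rad/s) or velocity of joint box above 0.4 m/s).
It fails at once if the box goes into the rack with its lid still up (value of joint box above 0.062 m and value of joint lid above 0.12 rad).
It fails at once if the lid or the pull handle is gripped between the fingers ((contact force between the fingers and rack above 1 N and z of the grasp point in the frame of lid_edge between -0.004 and 0.004 m and x of the grasp point in the frame of lid_edge between 0 and 0.19 m and y of the grasp point in the frame of lid_edge between -0.155 and 0.155 m) or (contact force between the fingers and rack above 1 N and x of the grasp point in the frame of box_pull between -0.004 and 0.004 m and y of the grasp point in the frame of box_pull between -0.04 and 0.04 m and z of the grasp point in the frame of box_pull between -0.02 and 0.02 m)).
It fails at once if something else on the bench or the rack is lifted, carried or pushed more than 20 mm, or tipped over (distance of any of jar, magtray, mug, spray, driver from where it was at the start of the episode above 0.02 m or angle between any of jar, magtray, mug, spray's own z axis and vertical above 0.3 rad).
It also fails if it takes over 51 s, if anything falls off the work surface, if the arm or the gripper's body presses on something with over 40 N, if the wrist force passes 120 N, or if a joint passes its speed limit or range.

### The arm

A 6-joint arm with a two-finger parallel gripper is mounted at the origin on the work surface. World frame = base frame: x ahead of the robot, y to its left, z up, the work surface at z = 0. Lengths are in m, angles in rad, forces in N, time in s.
With the tool pointing down it reaches from about 0.375 to 0.975 m from the base axis. Payload 3.8 kg.
Tool frame: the origin (TCP) lies at the very end of the fingers, on their centre line; the grasp point (between the pads) lies 19 mm behind it; z points along the fingers, y is the line along which they close (so a half turn about z gives the same grasp; the last joint's range is limited). The gripper opens to 85 mm and grips with 20 to 120 N. Pads are 22 mm wide; open, the fingers measure 114 mm over their backs; the gripper's body (76 mm by 85 mm) begins 54 mm behind the grasp point. The pads swing forward as they close: fully open they stand 13 mm farther back than shut.
Start: joints at [1.255, 0.264, 1.604, -0, 1.274, -0.037], TCP at [0.186, 0.649, 0.231] pointing down, gripper open.
Joint ranges: [-2.63, 2.63], [-0.94, 2.18], [0.31, 2.57], [-1.31, 4.45], [0, 2.66], [-2.55, 2.55]. Speed limits (rad/s): [2.57, 2.57, 3.14, 3.14, 3.14, 3.14].

### API

Orientations are given as a rotation vector (axis times angle).
In Python, from workcell import monitor, viewer, job gives the robot as it stands. The module is installed in compiled form; this text tells all that it offers.
- The arm moves only by the tool step_arm, never from a script. Its argument "series" is one flat list of numbers, 4 for each row, row after row: the shift along the tool's x, y, z in m, then the turn about the tool's z in rad. A call has 1 to 8 rows; each row is the pose to reach, as a shift and turn from the pose commanded when the call began, along the tool's axes at that moment; what a row does not reach only later rows make up. A row lasts 1/8 s, in which the tool goes at most 62.5 mm and 10.7 degrees, less where a joint would pass 70% of its speed; a pose out of reach is approached as far as the arm can. A call with a gripper value outside its range is refused whole. "gripper" is the opening, from 0 (shut) to 1 (fully open), set as the call begins (left out, the last holds). The fingers move at their own pace and stop on an object; "newtons" is the grip in N (left out, the last holds). Time passes only in rows, so rows that repeat a pose let the fingers close. It gives the time, the measured TCP pose, the force, the opening and the grip force at its end, in the units of the state.
- monitor.read_state(): the state, without advancing time (a new reading comes with each control period).
- viewer.read_camera(name): name is "side" or "top"; returns a dict with "image" (420x560x3 uint8, red, green, blue), "intrinsics" (3x3 intrinsics, pixels), "T" (4x4, takes a point from camera to world coordinates). Camera axes: x right, y up, looking along -z (the intrinsics and any distortion apply to the point x, -y, -z); pixel columns grow to the right and rows downward; lengths in m; the calibration is good to about 2 mm. A picture is of the moment at which its call begins. There is no depth.
- job.finish_job(): hands the job in; it is judged then, once.
Trained networks look in a picture, given as the dict that the camera call returned (one of the last four; its "shot" number tells which), for a name from the list of things; names that differ only in an ending like _2 or _b are one class to them, and where a whole thing is asked for, a point or a joint stands for the part that bears it (a point fixed in the world has none). Each returns a list of dicts, best first, with "score" (0 to 1); they miss things now and then, are a little off and sometimes report something else, mostly with a low value. They report only what shows in the picture. A call takes as long as a camera call.
- viewer.boxes_of(picture, label): "extent" ([centre column, centre row, width, height] in pixels, round what is visible of it).
- viewer.spot_point(picture, label): "point" ([column, row] in pixels: a listed point, or the origin of a listed thing).
The state is a dict: "time": time; "q": joint angles; "joint_vel": joint speeds; "joint_torque": joint torques, N m; "tool_pos": TCP position; "tcp_rot": TCP orientation; "wrist_force": force on the tool from outside, world axes, zero at the start; "torque": the same for the moment, N m; "width": opening from 0.0 (shut) to 1.0 (fully open); "grip_force": force on a finger pad.
Only numpy, scipy, OpenCV 4.12 (cv2) and the standard library are available. Lean on these libraries where they do the work, as an engineer would, in place of code of your own. Each camera call takes 0.05 s, during which the arm holds its last target. There are 200 camera calls.

## Working session

There is one attempt and no reset: what is moved stays moved. The work goes in short steps, Python scripts to look and compute and a tool call to move; the robot and the scene stay as the last step left them, time stands still between calls to the robot, and variables do not carry over. Pictures are saved under pics/ and viewed, at most 10 in all, crops included, and the job is handed in when it is done.

Besides the shell and the picture viewer there is one more tool, called after ">>>" by a JSON object that holds its "op" and its "data", one argument or row to a line. step_arm: Moves the arm, as the interface text tells. Its arguments: {"type":"object","properties":{"series":{"type":"array"},"gripper":{"type":"number"},"newtons":{"type":"number"}},"required":["series"]}

```bash
mkdir -p pics
cat > h.py <<'E'
import numpy as np, cv2
from workcell import monitor, viewer, job
from scipy.spatial.transform import Rotation as R
def ray(p,px):
    K=np.array(p["intrinsics"]);T=np.array(p["T"])
    d=np.linalg.inv(K)@[px[0],px[1],1]; d=T[:3,:3]@np.array([d[0],-d[1],-d[2]])
    return T[:3,3],d/np.linalg.norm(d)
def atz(p,px,z):
    o,d=ray(p,px); return o+d*(z-o[2])/d[2]
def tri(a,pa,b,pb):
    o1,d1=ray(a,pa);o2,d2=ray(b,pb)
    s=np.linalg.lstsq(np.c_[d1,-d2],o2-o1,rcond=None)[0]
    x,y=o1+s[0]*d1,o2+s[1]*d2
    return (x+y)/2,np.linalg.norm(x-y)
def save(p,n): cv2.imwrite(f"pics/{n}.png",p["image"][:,:,::-1])
E
python3 - <<'E'
from h import *
np.set_printoptions(precision=3,suppress=True)
P={n:viewer.read_camera(n) for n in("side","top")}
for n in P: save(P[n],n+"0"); print(n,P[n]["T"])
for l in["rack","box_front","box_pull","lid_edge","jar","magtray","mug","spray","driver"]:
    r={n:viewer.spot_point(P[n],l) for n in P}
    for n in P: print(l,n,[(np.round(d["point"],1),round(d["score"],2)) for d in r[n][:2]])
    if r["side"] and r["top"]: print("  tri",tri(P["side"],r["side"][0]["point"],P["top"],r["top"][0]["point"]))
s=monitor.read_state(); print(s["tool_pos"],s["tcp_rot"],R.from_rotvec(s["tcp_rot"]).as_matrix(),s["time"])
E
```

```text
side [[ 0.747  0.357 -0.562 -0.118]
 [-0.665  0.423 -0.615 -0.793]
 [ 0.018  0.833  0.553  0.739]
 [ 0.     0.     0.     1.   ]]
top [[-0.029  0.992 -0.12   0.421]
 [-0.999 -0.03  -0.012 -0.097]
 [-0.015  0.12   0.993  1.104]
 [ 0.     0.     0.     1.   ]]
rack side [(array([295.3, 201.4]), 0.77)]
rack top [(array([243.2, 160.5]), 0.7)]
  tri (array([0.681, 0.025, 0.01 ]), np.float64(0.00027967839406218355))
box_front side [(array([272.5, 207.7]), 0.73)]
box_front top [(array([274.2, 222.5]), 0.59)]
  tri (array([ 0.493, -0.068,  0.111]), np.float64(0.009944071075896531))
box_pull side [(array([261.9, 213.9]), 0.89)]
box_pull top [(array([276.2, 227.4]), 0.92)]
  tri (array([ 0.472, -0.065,  0.098]), np.float64(0.013932283367567333))
lid_edge side [(array([355.2, 232.5]), 0.48)]
lid_edge top [(array([243.4, 152.4]), 0.93), (array([276.3, 227.2]), 0.44)]
  tri (array([ 0.806, -0.034, -0.142]), np.float64(0.1909997816744709))
jar side [(array([355.9, 230.1]), 0.61)]
jar top [(array([325.7, 146.7]), 0.6)]
  tri (array([ 0.713, -0.218,  0.011]), np.float64(0.0039044643084541744))
magtray side [(array([269.6, 206.8]), 0.19)]
magtray top [(array([179.8, 217.5]), 0.94)]
  tri (array([ 0.577,  0.16 , -0.021]), np.float64(0.16052548810860423))
mug side [(array([350.1, 341.3]), 0.8)]
mug top [(array([413.9, 256.8]), 0.65)]
  tri (array([ 0.39 , -0.464, -0.009]), np.float64(0.00859223991122613))
spray side [(array([411.2, 322.3]), 0.89)]
spray top [(array([436. , 209.2]), 0.89), (array([124.5, 284.1]), 0.64)]
  tri (array([ 0.524, -0.531,  0.011]), np.float64(0.010494443863784052))
driver side [(array([157.3, 194.8]), 0.6)]
driver top []
[0.186 0.649 0.231] [-0.436 -3.111 -0.   ] [[-0.961  0.275 -0.   ]
 [ 0.275  0.961  0.   ]
 [ 0.     0.    -1.   ]] 1.0
```

View pics/side0.png

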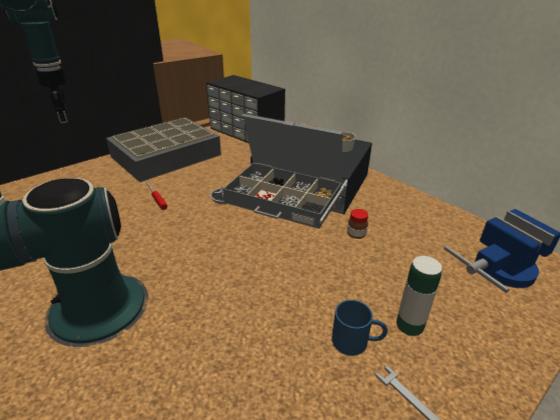

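View pics/top0.png

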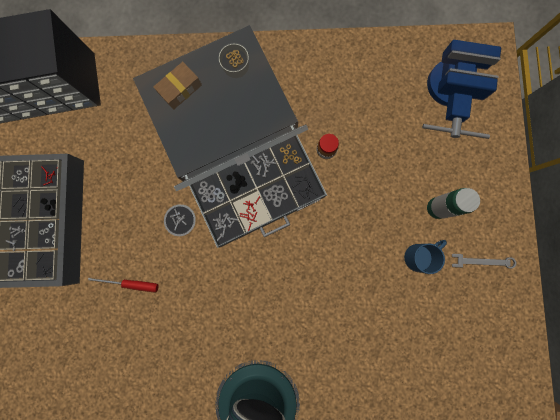

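Side picture: the box is out at about (275,195) with its lid nearly upright, lid top edge from (247,118) to (343,153). Top picture: box front edge from (218,245) to (326,195), jar at (329,144), tray at (180,220). The rack is yawed by about 25°. I'll fit a pose model to these.

```bash
cat >> h.py <<'E'
def proj(p,X):
    K=np.array(p["intrinsics"]);T=np.array(p["T"])
    c=(np.asarray(X)-T[:3,3])@T[:3,:3]; c=c*[1,-1,-1]; u=c@K.T
    return u[:,:2]/u[:,2:]
def pts(v):
    x0,y0,a,q,t=v; L=.212-q; h=np.array([-L+.19,.13])
    e=h+.194*np.array([-np.cos(t),np.sin(t)])+.002*np.array([np.sin(t),np.cos(t)])
    l=np.array([[-L,.155,.13],[-L,-.155,.13],[-L-.024,0,.098],[e[0],0,e[1]],[e[0],.155,e[1]],[e[0],-.155,e[1]],[.3,.1725,.142],[.3,-.1725,.142]])
    c,s=np.cos(a),np.sin(a)
    return l@np.array([[c,s,0],[-s,c,0],[0,0,1]])+[x0,y0,0]
E
python3 - <<'E'
from h import *
from scipy.optimize import least_squares
np.set_printoptions(precision=4,suppress=True)
P={n:viewer.read_camera(n) for n in("side","top")}
obs={"top":{0:(218,245),1:(326,195),2:(276.2,227.4),3:(243.4,152.4),6:(135,76),7:(249,27)},
"side":{2:(261.9,213.9),4:(246,118),5:(345,153)}}
def f(v):
    X=pts(v); return np.concatenate([(proj(P[n],X[list(o)])-np.array(list(o.values()))).ravel() for n,o in obs.items()])
r=least_squares(f,[.68,.02,.45,.0,1.4],loss="soft_l1",bounds=([-2,-2,-2,0,0],[2,2,2,.212,1.6]))
print(r.x,f(r.x).reshape(-1,2)); print(pts(r.x))
np.save("v.npy",r.x)
for n in P:
    im=P[n]["image"][:,:,::-1].copy()
    for u in proj(P[n],pts(r.x)): cv2.circle(im,tuple(int(round(k)) for k in u),2,(0,255,255),-1)
    P[n]=im[20:270,100:400]
cv2.imwrite("pics/fit.png",cv2.resize(np.hstack(list(P.values())),(800,333)))
E
```

```text
[0.6811 0.0176 0.4071 0.0116 1.285 ] [[ -0.5695  -0.3561]
 [  1.0444  -1.3978]
 [  0.6362   0.7168]
 [ -1.3886   1.3077]
 [  0.12     0.4376]
 [  3.6288  -2.7297]
 [  4.7173   0.3714]
 [ -1.4328  -4.3296]
 [ -1.2115 -20.4782]]
[[ 0.4358  0.0806  0.13  ]
 [ 0.5585 -0.2041  0.13  ]
 [ 0.4751 -0.0712  0.098 ]
 [ 0.6232 -0.0074  0.3167]
 [ 0.5618  0.1349  0.3167]
 [ 0.6845 -0.1497  0.3167]
 [ 0.8883  0.2948  0.142 ]
 [ 1.0249 -0.022   0.142 ]]
```

View pics/fit.png

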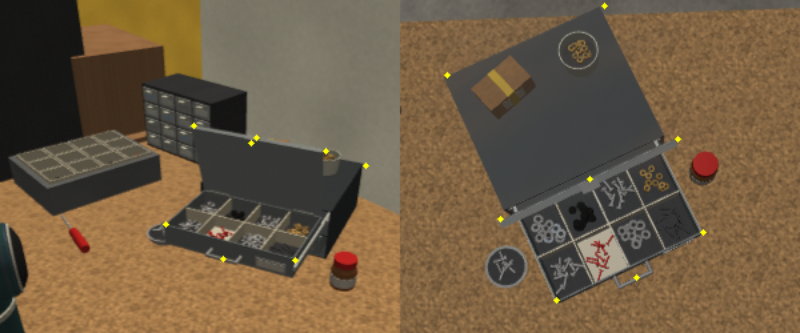

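The fit matches the pictures: residuals are 5 px or less, except for one corner I misread. Next I'll close the fingers and travel high to behind the lid.

>>> {"op": "step_arm", "data": {
  "series": [-0.03,-0.02,-0.03,-0.08,-0.08,-0.05,-0.06,-0.17,-0.125,-0.08,-0.09,-0.26,-0.17,-0.11,-0.12,-0.35,-0.22,-0.14,-0.13,-0.44,-0.265,-0.17,-0.13,-0.53,-0.31,-0.2,-0.13,-0.62,-0.344,-0.22,-0.13,-0.686],
  "gripper": 0,
  "newtons": 20
}}

```text
time: 2.1
tool_pos: [0.4572, 0.3408, 0.3617]
tcp_rot: [-0.637, 3.076, 0.0]
wrist_force: [0.3, -0.1, 0.2]
width: 0.001
grip_force: 0.0
```

```bash
cat > go.py <<'E'
# print tool shift to a rack-frame TCP target
import sys; from h import *
np.set_printoptions(precision=4,suppress=True)
v=np.load("v.npy"); s=monitor.read_state(); M=R.from_rotvec(s["tcp_rot"]).as_matrix(); p=np.array(s["tool_pos"])
c,k=np.cos(v[2]),np.sin(v[2]); B=np.array([[c,-k,0],[k,c,0],[0,0,1]]); o=np.array([v[0],v[1],0])
print("t",s["time"],"rack-frame tcp",B.T@(p-o),"force rack",B.T@np.array(s["wrist_force"]),"q",np.array(s["q"]),"w",s["width"])
print("yaw err",np.arctan2(M[1,1],M[0,1])-v[2]-np.pi/2)
for a in sys.argv[1:]:
    t=np.array(eval(a)); print(a,"shift",M.T@(B@t+o-p))
E
python3 go.py "[.05,0,.36]" "[.05,0,.27]"
```

```text
t 2.1 rack-frame tcp [-0.0777  0.3855  0.3617] force rack [ 0.2797 -0.2255  0.1873] q [ 0.5971  0.0114  1.6532 -0.0003  1.4763 -1.3819] w 0.0013926636918639662
yaw err 0.0011436278789627163
[.05,0,.36] shift [-0.1273 -0.3856  0.0018]
[.05,0,.27] shift [-0.1272 -0.3856  0.0918]
```

>>> {"op": "step_arm", "data": {
  "series": [-0.03,-0.04,0,0,-0.06,-0.09,0,0,-0.09,-0.14,0,0,-0.12,-0.19,0,0,-0.127,-0.24,0,0,-0.127,-0.29,0.01,0,-0.127,-0.34,0.04,0,-0.127,-0.386,0.08,0]
}}

```text
time: 3.1
tool_pos: [0.727, 0.0369, 0.2822]
tcp_rot: [-0.634, 3.073, -0.001]
wrist_force: [1.1, -0.7, -0.1]
width: 0.0
grip_force: 0.0
```

```bash
python3 go.py "[.02,0,.27]"; python3 -c "
from h import *
p=viewer.read_camera('side'); cv2.imwrite('pics/s2.png',cv2.resize(p['image'][60:240,180:420,::-1],(800,600)))"
```

```text
t 3.1 rack-frame tcp [ 0.0497 -0.0004  0.2822] force rack [ 0.7712 -1.0495 -0.1287] q [ 0.0165  0.338   1.4167 -0.      1.3831 -1.9611] w 0.00023659323822262105
yaw err -0.00023398510140593132
[.02,0,.27] shift [0.0298 0.0004 0.0121]
```

View pics/s2.png

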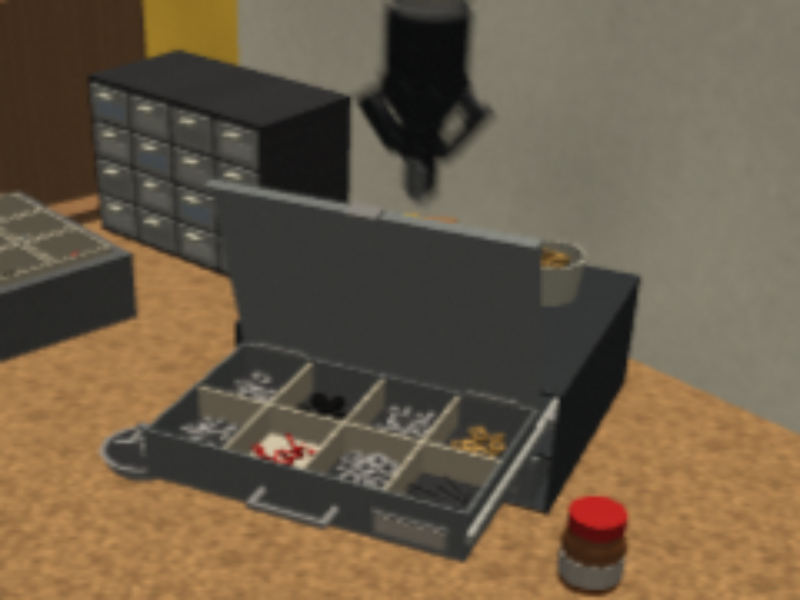

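The fingertip is behind the lid's outer face and clear of it. Now I'll push the lid along its arc.

>>> {"op": "step_arm", "data": {
  "series": [0.03,0,0.007,0,0.06,0,0.007,0,0.08,0,0.007,0,0.09,0,0.008,0,0.1,0,0.011,0,0.114,0,0.017,0,0.127,0,0.024,0,0.139,0,0.032,0]
}}

```text
time: 4.15
tool_pos: [0.597, -0.017, 0.2489]
tcp_rot: [0.635, -3.077, 0.001]
wrist_force: [2.3, -1.0, 3.1]
width: 0.0
grip_force: 1.5
```

```bash
python3 go.py; python3 -c "
from h import *
p=viewer.read_camera('side'); cv2.imwrite('pics/s3.png',cv2.resize(p['image'][60:240,180:420,::-1],(800,600)))"
```

```text
t 4.15 rack-frame tcp [-0.091   0.0015  0.2489] force rack [ 1.7129 -1.7764  3.0654] q [-0.0698  0.1074  1.7553 -0.0006  1.2789 -2.0477] w 0.00032583843371994836
yaw err 0.00014146217319765952
```

View pics/s3.png

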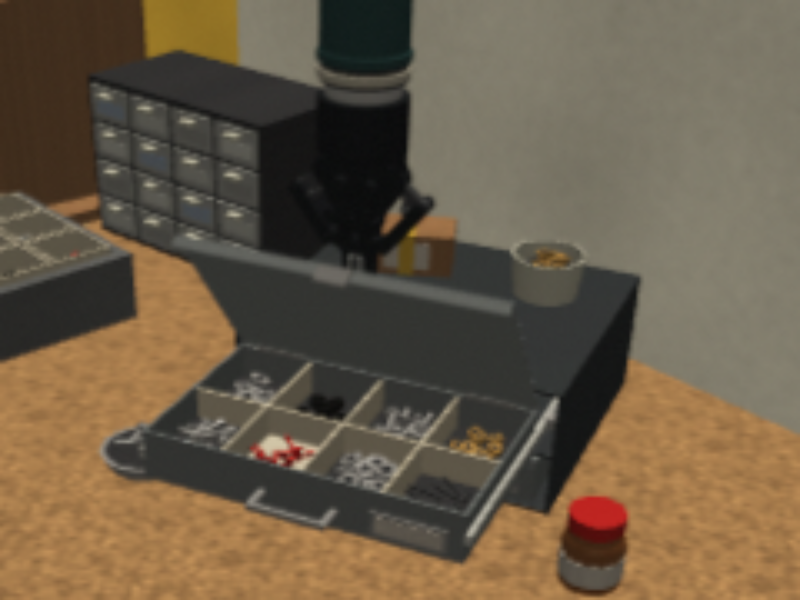

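The lid is coming down smoothly under the fingertip, with its edge now at about row 285 of the crop. Continuing.

>>> {"op": "step_arm", "data": {
  "series": [0.012,0,0.01,0,0.022,0,0.02,0,0.032,0,0.032,0,0.04,0,0.045,0,0.047,0,0.058,0,0.052,0,0.072,0,0.056,0,0.086,0,0.059,0,0.1,0]
}}

```text
time: 5.2
tool_pos: [0.5434, -0.0398, 0.1481]
tcp_rot: [0.635, -3.077, -0.0]
wrist_force: [2.1, -0.7, 2.7]
width: 0.002
grip_force: 1.0
```

>>> {"op": "step_arm", "data": {
  "series": [0,0,0.006,0,0,0,0.011,0,0,0,0.015,0,0,0,0.017,0,0,0,0.018,0,0,0,0.018,0]
}}

```text
time: 5.95
tool_pos: [0.545, -0.039, 0.1339]
tcp_rot: [-0.634, 3.074, 0.001]
wrist_force: [-4.7, 2.6, 12.1]
width: 0.001
grip_force: 6.1
```

```bash
python3 go.py; python3 -c "
from h import *
p=viewer.read_camera('side'); cv2.imwrite('pics/s4.png',cv2.resize(p['image'][60:240,180:420,::-1],(800,600)))"
```

```text
t 5.95 rack-frame tcp [-0.1474  0.0019  0.1339] force rack [-3.2772  4.2263 12.112 ] q [-0.118   0.1026  1.982   0.0018  1.0543 -2.0968] w 0.000939259442716754
yaw err -6.780256635696702e-05
```

View pics/s4.png

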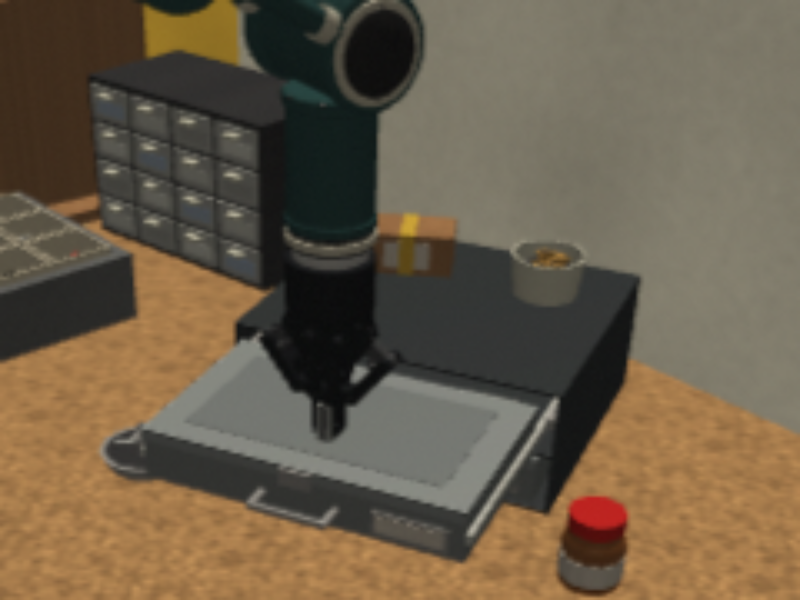

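The lid lies flat on the rim and the tip presses with 12 N. I'll hold briefly, lift, go round to the front and come down ahead of the pull.

>>> {"op": "step_arm", "data": {
  "series": [0,0,0,0,0,0,0,0,0,0,-0.025,0,0,0,-0.05,0,0.045,0,-0.05,0,0.09,0,-0.05,0,0.13,0,-0.05,0,0.13,0,-0.05,0]
}}

```text
time: 7.0
tool_pos: [0.4224, -0.0916, 0.181]
tcp_rot: [0.632, -3.077, -0.0]
wrist_force: [-0.0, 0.7, 0.3]
width: 0.001
grip_force: 0.0
```

```bash
python3 go.py "[-.275,0,.088]"
python3 - <<'E'
from h import *
P={n:viewer.read_camera(n) for n in("side","top")}
v=np.load("v.npy")
for n in P: print(n,[(d["point"],d["score"]) for d in viewer.spot_point(P[n],"box_pull")[:1]])
a=P["side"]["image"][100:240,180:380,::-1]; b=P["top"]["image"][130:270,160:360,::-1]
cv2.imwrite("pics/s5.png",cv2.resize(np.hstack([a,b]),(800,280),interpolation=cv2.INTER_CUBIC))
E
```

```text
t 7.0 rack-frame tcp [-0.2808  0.0021  0.181 ] force rack [0.264  0.6415 0.2512] q [-0.2713 -0.1704  2.1526  0.      1.1594 -2.2474] w 0.0009892897485174472
yaw err -0.0018646136035147531
[-.275,0,.088] shift [-0.0058 -0.0021  0.093 ]
side [([263.6, 213.8], 0.89)]
top [([275.0, 228.1], 0.59)]
```

View pics/s5.png

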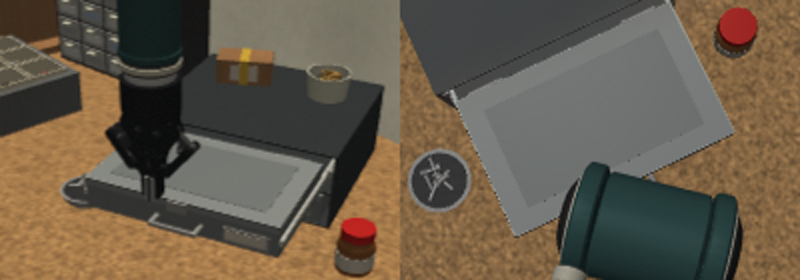

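The lid stays shut and the tip is in front of the pull. Going down.

>>> {"op": "step_arm", "data": {
  "series": [0,-0.002,0.025,0,0,-0.002,0.055,0,0,-0.002,0.08,0,0,-0.002,0.093,0,-0.005,-0.002,0.093,0,-0.015,-0.002,0.093,0,-0.025,-0.002,0.093,0,-0.033,-0.002,0.093,0]
}}

```text
time: 8.2
tool_pos: [0.4569, -0.0799, 0.0892]
tcp_rot: [-0.635, 3.075, -0.001]
wrist_force: [-0.5, -0.0, -0.1]
width: -0.006
grip_force: 0.0
```

>>> {"op": "step_arm", "data": {
  "series": [-0.008,0,0,0,-0.016,0,0,0,-0.026,0,0,0,-0.036,0,0,0,-0.046,0,0,0,-0.056,0,0,0,-0.066,0,0,0,-0.076,0,0,0]
}}

```text
time: 9.2
tool_pos: [0.5254, -0.0494, 0.088]
tcp_rot: [0.635, -3.076, -0.001]
wrist_force: [-3.3, 0.7, 1.1]
width: 0.001
grip_force: 1.8
```

```bash
python3 go.py "[-.039,0,.088]"
python3 - <<'E'
from h import *
P={n:viewer.read_camera(n) for n in("side","top")}
a=P["side"]["image"][100:240,180:380,::-1]; b=P["top"]["image"][130:270,160:360,::-1]
cv2.imwrite("pics/s6.png",cv2.resize(np.hstack([a,b]),(800,280),interpolation=cv2.INTER_CUBIC))
E
```

```text
t 9.2 rack-frame tcp [-0.1696  0.0001  0.088 ] force rack [-2.7998  1.9455  1.1479] q [-0.1412  0.1237  2.0542  0.0004  0.9645 -2.1194] w 0.0014088776689735996
yaw err 8.042645268080406e-05
[-.039,0,.088] shift [-0.1306 -0.0001 -0.0001]
```

View pics/s6.png

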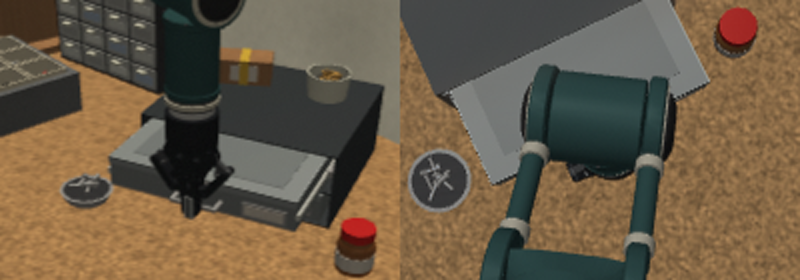

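The box is sliding in with about 3 N, lid shut, and the jar and tray have not moved. Continuing, slower towards the end.

>>> {"op": "step_arm", "data": {
  "series": [-0.012,0,0,0,-0.026,0,0,0,-0.042,0,0,0,-0.058,0,0,0,-0.074,0,0,0,-0.09,0,0,0,-0.1,0,0,0,-0.108,0,0,0]
}}

```text
time: 10.3
tool_pos: [0.6248, -0.0068, 0.0881]
tcp_rot: [0.635, -3.076, -0.0]
wrist_force: [-4.8, 0.4, 1.0]
width: 0.003
grip_force: 1.8
```

>>> {"op": "step_arm", "data": {
  "series": [-0.004,0,0,0,-0.008,0,0,0,-0.012,0,0,0,-0.015,0,0,0,-0.018,0,0,0,-0.018,0,0,0]
}}

```text
time: 11.05
tool_pos: [0.6414, -0.0, 0.0883]
tcp_rot: [-0.635, 3.076, -0.0]
wrist_force: [-1.1, -0.1, -0.9]
width: 0.001
grip_force: 0.8
```

```bash
python3 go.py "[-.039,0,.088]"
```

```text
t 11.05 rack-frame tcp [-0.0435 -0.0004  0.0883] force rack [-1.0482  0.3034 -0.9257] q [-0.0388  0.3207  1.8096 -0.0001  1.0103 -2.0169] w 0.0005082528803750691
yaw err 0.00022029938304912733
[-.039,0,.088] shift [-0.0045  0.0004  0.0003]
```

Now creep to the stop until the force rises.

>>> {"op": "step_arm", "data": {
  "series": [-0.003,0,0,0,-0.005,0,0,0,-0.007,0,0,0,-0.007,0,0,0]
}}

```text
time: 11.55
tool_pos: [0.6477, 0.0028, 0.0883]
tcp_rot: [-0.635, 3.076, -0.0]
wrist_force: [-0.7, -0.7, -0.8]
width: 0.0
grip_force: 1.0
```

>>> {"op": "step_arm", "data": {
  "series": [-0.002,0,0,0,-0.004,0,0,0,-0.006,0,0,0]
}}

```text
time: 11.92
tool_pos: [0.6483, 0.0031, 0.0881]
tcp_rot: [0.634, -3.066, 0.002]
wrist_force: [-18.9, -8.3, 11.5]
width: -0.002
grip_force: 10.1
```

The tip stopped after 0.7 mm with about 20 N, so the box is against the stop. I'll hold for 0.25 s, then retreat and look.

>>> {"op": "step_arm", "data": {
  "series": [0,0,0,0,0,0,0,0,0.01,0,0,0,0.03,0,0,0,0.07,0,0,0,0.12,0,0,0,0.17,0,-0.02,0,0.2,0,-0.05,0]
}}

```text
time: 12.92
tool_pos: [0.4672, -0.0746, 0.138]
tcp_rot: [0.634, -3.077, -0.0]
wrist_force: [0.4, 0.5, -0.0]
width: -0.003
grip_force: 0.0
```

Run:
```python
from h import *
P={n:viewer.read_camera(n) for n in("side","top")}
v=np.load("v.npy");v[3]=.212;v[4]=0
X=pts(v)
for n in P: print(n,[(d["point"],d["score"]) for d in viewer.spot_point(P[n],"box_pull")[:1]],"home model",proj(P[n],X[2:3]))
a=P["side"]["image"][100:240,180:380,::-1]; b=P["top"]["image"][90:230,160:360,::-1]
cv2.imwrite("pics/s7.png",cv2.resize(np.hstack([a,b]),(800,280),interpolation=cv2.INTER_CUBIC))
print(monitor.read_state()["wrist_force"])
```

```text
side [([290.6, 182.0], 0.88)] home model [[294.77385717 182.95186469]]
top [([244.9, 158.8], 0.82)] home model [[245.640708  160.8782248]]
[0.89087897 0.34905931 0.25630599]
```

View pics/s7.png

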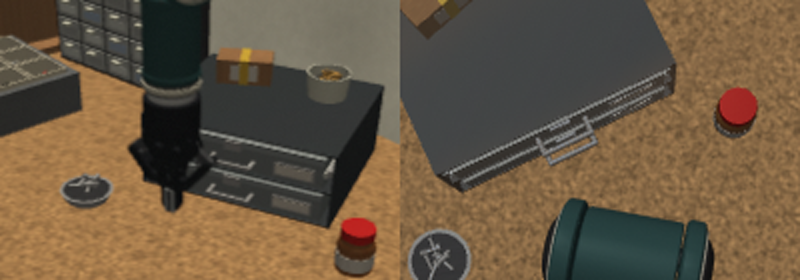

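The box front is flush with the rack, the lid is shut, the robot is clear and the other objects stand where they were. Handing in.

```bash
python3 -c "
from workcell import job
print(job.finish_job())"
```

```text
the job is handed in; nothing more can be done
None
```

I pushed the lid shut and the box home against its inner stop with closed fingertips, gripping nothing. The final pictures show its front flush with the rack and the jar and tray undisturbed. The job is handed in, and no verdict was returned.

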